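# Set up a double-containment nest of tubs

## Task

Set up the spill-containment nest on the round grey pad, largest tub first: stand the low blue tub in the middle of the pad and let go of it, then put the white tub into it, then the tall yellow tub into the white one. Each must end upright, right down on the floor of the tub round it, and released. Leave the brown bottle, the all-white bottle and the milled metal part standing where they are.

Things in the scene. Friction and masses are not known exactly. Their poses are not given: they have to be found in the camera images.
- pad: round flat grey pad with a thin white circle of 60 mm diameter, 180 mm in diameter, 3 mm thick, fixed on the worktop. Origin: centre of its underside; its top is 3 mm above that. Marks where the nest stands
- outer_tub: open-topped rectangular blue plastic tub, straight walls: outside 96 (its x) by 66 (its y) by 36 high, inside 90 by 60, walls and floor 3 mm thick, about 100 g. Origin: centre of its underside, z up; x along the long side. Stands empty and upright on the worktop. The largest and lowest; goes on the pad.
- middle_tub: open-topped rectangular white plastic tub, straight walls: outside 82 (its x) by 52 (its y) by 64 high, inside 76 by 46, walls and floor 3 mm thick, about 100 g. Origin: centre of its underside, z up; x along the long side. Stands empty and upright on the worktop. Goes into the blue tub with 4 mm to spare on each side when their long sides are parallel (either way round); once in, it stands 31 mm above the blue rim.
- inner_tub: open-topped rectangular yellow plastic tub, straight walls: outside 68 (its x) by 38 (its y) by 92 high, inside 62 by 32, walls and floor 3 mm thick, about 100 g. Origin: centre of its underside, z up; x along the long side. Stands empty and upright on the worktop. The smallest and tallest; goes into the white tub with 4 mm to spare on each side when their long sides are parallel (either way round); once in, it stands 31 mm above the white rim.
- amber_bottle: bystander: brown glass bottle with a blue cap, 60 mm in diameter, 133 high, loose. Origin: centre of its underside
- white_bottle: bystander: all-white plastic bottle with a white cap, 46 mm in diameter, 104 high, loose. Origin: centre of its underside
- milled_part: bystander: small milled aluminium part, 34 (x) by 52 (y) by 22 high, loose. Origin: centre of its underside
Mind the look-alikes: they are no part of the job. What is shaped like the outer_tub but orange is not meant. Several things have the shape of the inner_tub; the one meant has the colours described above.

How it is judged:
On the way, in this order (a step that is already met when the one before it is completed fails the run):
1. the blue tub stands released in the middle of the pad (horizontal distance between outer_tub and pad below 0.03 m and z of outer_tub in the frame of pad below 0.006 m and linear speed of outer_tub below 0.02 m/s and angle between outer_tub's own z axis and vertical below 0.06 rad and contact force between outer_tub and the fingers below 0.1 N), for 0.2 s.
2. the white tub stands released on the floor of the blue tub (all of step 1 and horizontal distance between middle_tub and outer_tub below 0.008 m and z of middle_tub in the frame of outer_tub between 0 and 0.006 m and linear speed of middle_tub below 0.02 m/s and angle between middle_tub's own z axis and vertical below 0.06 rad and contact force between middle_tub and the fingers below 0.1 N), for 0.2 s.
3. the yellow tub stands released on the floor of the white tub (all of step 2 and horizontal distance between inner_tub and middle_tub below 0.008 m and z of inner_tub in the frame of middle_tub between 0 and 0.006 m and linear speed of inner_tub below 0.02 m/s and angle between inner_tub's own z axis and vertical below 0.06 rad and contact force between inner_tub and the fingers below 0.1 N), for 0.2 s.
At the end, for the whole second after the job is handed in: Blue tub on the pad, centres within 30 mm; white tub in the blue and yellow in the white, each with its underside at most 6 mm above that of the tub round it (3 mm is fully down) and centres within 8 mm; all upright within 0.06 rad, at rest and released (all of step 3); the robot touches nothing.
It fails at once if the brown bottle is shifted by more than 30 mm or knocked over (distance of amber_bottle from where it was at the start of the episode above 0.03 m or angle between amber_bottle's own z axis and vertical above 0.4 rad).
It fails at once if the white bottle is shifted by more than 30 mm or knocked over (distance of white_bottle from where it was at the start of the episode above 0.03 m or angle between white_bottle's own z axis and vertical above 0.4 rad).
It fails at once if the milled part is shifted by more than 30 mm or knocked over (distance of milled_part from where it was at the start of the episode above 0.03 m or angle between milled_part's own z axis and vertical above 0.4 rad).
It also fails if it takes over 72 s, if anything falls off the work surface, if the arm or the gripper's body presses on something with over 40 N, if the wrist force passes 120 N, or if a joint passes its speed limit or range.

## Robot

A 7-joint arm with a two-finger parallel gripper is mounted at the origin on a cart in front of the work surface, level with it; the furniture and walls round the work are solid. World frame = base frame: x ahead of the robot, y to its left, z up, the work surface at z = 0. Lengths are in m, angles in rad, forces in N, time in s.
With the tool pointing down it reaches from about 0.4 to 0.85 m from the base axis. Payload 6.9 kg.
Tool frame: the origin (TCP) lies at the very end of the fingers, on their centre line; the grasp point (between the pads) lies 19 mm behind it; z points along the fingers, x is the direction in which the jaws open and shut, and the axes are right-handed (so a half turn about z gives the same grasp; the last joint's range is limited). The gripper opens to 85 mm and grips with 20 to 120 N. Pads are 22 mm wide; open, the fingers measure 114 mm over their backs; the gripper's body (76 mm by 85 mm) begins 54 mm behind the grasp point. The pads swing forward as they close: fully open they stand 13 mm farther back than shut.
Start: joints at [-1.083, 0.507, -0.238, 1.5, 0.126, 1.149, -0.155], TCP at [0.233, 0.58, 0.231] pointing down, gripper open.
Joint ranges: [-3.08, 3.08], [-0.24, 2.05], [-1.43, 1.35], [0, 2.5], [-1.52, 4.66], [0.17, 1.96], [-2.89, 2.89]. Speed limits (rad/s): [2.39, 2.39, 3.14, 3.14, 3.14, 3.14, 3.14].

## Interface

Orientations are given as a rotation vector (axis times angle).
In Python, from workcell import status, viewer, bot gives the robot as it stands.
- The arm moves only by the tool step_arm, never from a script. Its argument "commands" is a list of rows, each a list of 7 numbers: the closure, from 0 (fully open) to 1 (shut), then the shift along the world's x, y, z in mm, then the turn, a rotation vector about the world's x, y, z in units of 6 degrees (1.0 is 6 degrees). In form: [[fingers, dx, dy, dz, ax, ay, az], ...]. A call has 1 to 12 rows; each row shifts and turns the commanded pose from where the row before left it; what a row does not reach is not made up. A row lasts 1/12 s, in which the tool goes at most 41.7 mm and 7.16 degrees, less where a joint would pass 70% of its speed; a pose out of reach is approached as far as the arm can. A call with a gripper value outside its range is refused whole. The fingers move at their own pace and stop on an object; "force" is the grip in N (left out, the last holds). Time passes only in rows, so rows that do not move let the fingers close. It gives the time, the measured TCP pose, the force and the opening at its end, in the units of the state.
- status.sense(): the state, without advancing time (a new reading comes with each control period).
- viewer.capture(name): name is "scene" or "top"; returns the picture (420x560x3 uint8, red, green, blue); there is no depth.
- viewer.get_calibration(name): a dict with "mtx" (3x3 intrinsics, pixels), "eye" and "orientation" of the camera in the world. Camera axes: x right, y up, looking along -z (the intrinsics and any distortion apply to the point x, -y, -z); pixel columns grow to the right and rows downward; lengths in m; the calibration is good to about 2 mm. A picture is of the moment at which its call begins. get_calibration takes no time and is no camera call.
- bot.finish_job(): hands the job in, once; it reports no verdict.
The state is a dict: "time": time; "joints": joint angles; "qvel": joint speeds; "tau": joint torques, N m; "eef_pos": TCP position; "tool_rot": TCP orientation; "ft_force": force on the tool from outside, world axes, zero at the start; "ft_torque": the same for the moment, N m; "opening": finger opening in m.
Only numpy, scipy, OpenCV 4.12 (cv2) and the standard library are available. Lean on these libraries where they do the work, as an engineer would, in place of code of your own. Each camera call takes 0.05 s, during which the arm holds its last target. There are 200 camera calls.

## Working session

There is one attempt and no reset: what is moved stays moved. The work goes in short steps, Python scripts to look and compute and a tool call to move; the robot and the scene stay as the last step left them, time stands still between calls to the robot, and variables do not carry over. Pictures are saved under pics/ and viewed, about 8 in all and at most 12, crops included, and the job is handed in when it is done.

Besides the shell and the picture viewer there is one more tool, called after "Call:" in YAML: its name, and indented under it one key for each argument. step_arm: Moves the arm, as the interface text tells. Its arguments: {"type":"object","properties":{"commands":{"type":"array","items":{"type":"array","items":{"type":"number"}}},"force":{"type":"number"}},"required":["commands"]}

```bash
mkdir -p pics; ls; cat > h.py <<'E'
from workcell import status, viewer, bot
import numpy as np, cv2
from scipy.spatial.transform import Rotation as R
def cal(n):
    c=viewer.get_calibration(n); o=np.array(c["orientation"],float)
    M=o if o.shape==(3,3) else (R.from_rotvec(o).as_matrix() if o.size==3 else None)
    return np.array(c["mtx"]),np.array(c["eye"]),M,c
def px2w(n,u,v,z):
    K,e,M,c=cal(n); d=c.get("distortion",None)
    p=cv2.undistortPoints(np.array([[[u,v]]],float),K,None if d is None else np.array(d,float))[0,0]
    r=M@np.array([p[0],-p[1],-1.]); return e+r*(z-e[2])/r[2]
def w2px(n,P):
    K,e,M,c=cal(n); q=(np.atleast_2d(P)-e)@M; q=q*[1,-1,-1]
    d=c.get("distortion",None)
    return cv2.projectPoints(q,np.zeros(3),np.zeros(3),K,None if d is None else np.array(d,float))[0][:,0]
def snap(n,f,crop=None,s=1):
    im=viewer.capture(n)[:,:,::-1]
    if crop: x0,y0,x1,y1=crop; im=im[y0:y1,x0:x1]
    im=cv2.resize(np.ascontiguousarray(im),None,fx=s,fy=s,interpolation=cv2.INTER_CUBIC); cv2.imwrite("pics/"+f,im)
E
python3 - <<'E'
from h import *
for n in("scene","top"): print(viewer.get_calibration(n))
print(status.sense())
a=viewer.capture("scene");b=viewer.capture("top")
cv2.imwrite("pics/s0.png",a[:,:,::-1]);cv2.imwrite("pics/t0.png",cv2.resize(b[:,:,::-1],(800,600),interpolation=cv2.INTER_CUBIC))
E
```

```text
pics
{'mtx': array([[519.9610338 ,   0.        , 275.79873858],
       [  0.        , 519.9610338 , 209.25771593],
       [  0.        ,   0.        ,   1.        ]]), 'eye': array([-0.34755127,  0.59562525,  1.32600191]), 'orientation': array([ 0.3610707 , -0.7165047 , -2.07888529])}
{'mtx': array([[417.77208765,   0.        , 276.73831671],
       [  0.        , 417.77208765, 211.79711281],
       [  0.        ,   0.        ,   1.        ]]), 'eye': array([0.29997904, 0.01634718, 1.21960136]), 'orientation': array([ 0.11590318, -0.13971518, -1.58987981])}
{'time': 0.0, 'joints': array([-1.08247815,  0.50834111, -0.23750354,  1.50116867,  0.12570795,
        1.14894673, -0.15481471]), 'qvel': array([-0.00065147, -0.00123399, -0.00095192,  0.00022378, -0.0006016 ,
        0.00024394, -0.00077638]), 'tau': array([-3.22938276e-04, -6.20594859e+01, -2.18695097e+00, -2.49649841e+01,
        1.25882583e-02,  1.22248853e-02,  7.75995716e-06]), 'eef_pos': array([0.23334779, 0.57922508, 0.23041458]), 'tool_rot': array([ 2.60257977e+00,  1.75763214e+00, -2.38310965e-03]), 'ft_force': array([ 0.34540931, -0.05409692,  0.89038165]), 'ft_torque': array([ 0.00292631, -0.00360348, -0.00509886]), 'opening': 0.08524805639092013}
```

View pics/t0.png

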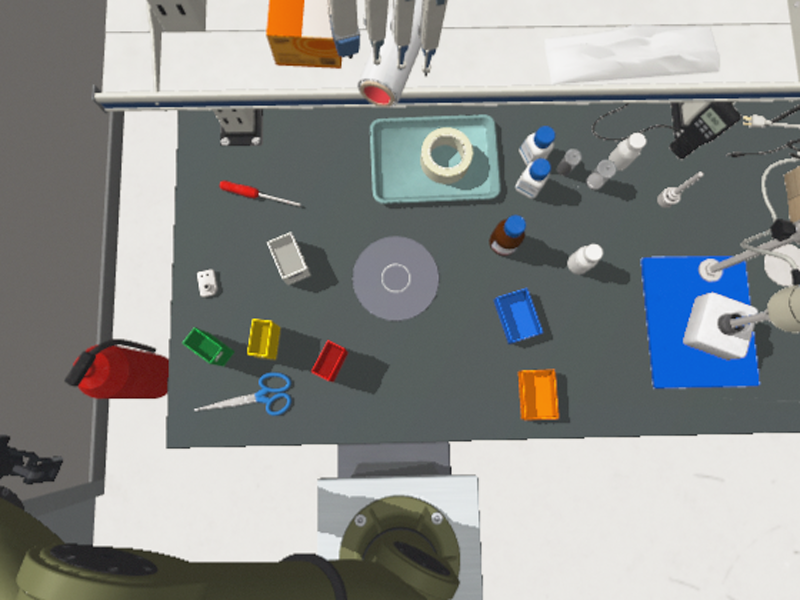

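View pics/s0.png

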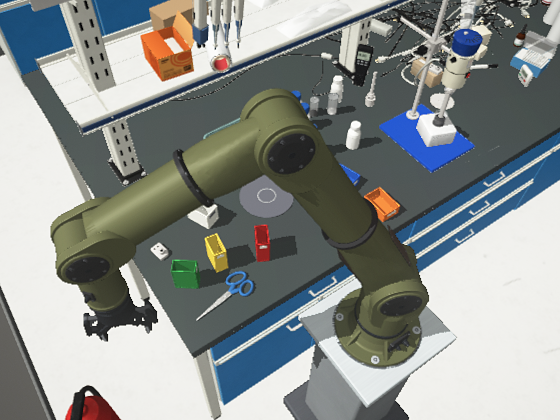

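Top view (800x600): the pad is at (395,278). For the blue tub I have (520,316), with the orange look-alike at (538,395) and the flat blue mat at (700,320), which isn't a tub. The white tub is at (289,258). For the yellow tub I have (262,338), with look-alikes in red (329,361) and green (206,346). The brown bottle is at (508,235) and the white bottle at (586,259). The milled part is probably the small white-grey thing at (206,283). Next I'll fit the poses and check one crop.

```bash
cat >> h.py <<'E'
from scipy.optimize import minimize
T=dict(blue=(96,66,36),white=(82,52,64),yellow=(68,38,92))
def corners(p,d,z0=0):
    x,y,a=p; L,W,H=np.array(d)/1000; c,s=np.cos(a),np.sin(a)
    return np.array([[x+c*i*L/2-s*j*W/2,y+s*i*L/2+c*j*W/2,z0+k*H] for k in(0,1) for i,j in((-1,-1),(1,-1),(1,1),(-1,1))])
def mask(im,name,box):
    hsv=cv2.cvtColor(im,cv2.COLOR_RGB2HSV); x0,y0,x1,y1=box
    lo,hi={'blue':((100,120,50),(125,255,255)),'yellow':((20,120,50),(34,255,255)),'white':((0,0,115),(179,60,255))}[name]
    m=np.zeros(im.shape[:2],np.uint8); m[y0:y1,x0:x1]=cv2.inRange(hsv,lo,hi)[y0:y1,x0:x1]
    n,l,st,_=cv2.connectedComponentsWithStats(m); k=1+np.argmax(st[1:,4]); m=(l==k).astype(np.uint8)
    return m
def fit(im,cam,name,box,z0=0):
    m=mask(im,name,box); pts=cv2.findNonZero(m); hull=cv2.convexHull(pts)[:,0]
    S=16; ox,oy,w,h=cv2.boundingRect(hull); ox-=8;oy-=8;w+=16;h+=16; S=8
    tgt=np.zeros((h*S,w*S),np.uint8)
    hs=np.concatenate([(hull+[i,j]-[ox,oy])*S for i in(0,1) for j in(0,1)]); cv2.fillConvexPoly(tgt,cv2.convexHull(hs.astype(np.int32)),1)
    d=T[name]
    def cost(q):
        p=w2px(cam,corners((q[0]/100,q[1]/100,q[2]),d,z0)); r=np.zeros_like(tgt)
        cv2.fillConvexPoly(r,cv2.convexHull(((p+.5-[ox,oy])*S).astype(np.int32)),1)
        return np.count_nonzero(r!=tgt)/tgt.sum()
    u,v=hull.mean(0); g=px2w(cam,u,v,z0+d[2]/2000)
    best=min((minimize(cost,[g[0]*100,g[1]*100,a],method='Nelder-Mead',options=dict(initial_simplex=[[g[0]*100+i,g[1]*100+j,a+k] for i,j,k in((0,0,0),(1,0,0),(0,1,0),(0,0,.3))])) for a in np.arange(0,3.1,.4)),key=lambda r:r.fun)
    x,y,a=best.x; return np.array([x/100,y/100,(a+np.pi/2)%np.pi-np.pi/2]),best.fun
def draw(im,cam,p,name,z0=0):
    q=np.round((w2px(cam,corners(p,T[name],z0))+.5)*8).astype(np.int32)
    for f in(q[:4],q[4:]): cv2.polylines(im,[f],True,(255,0,255),1,shift=3)
E
python3 - <<'E'
from h import *
im=np.ascontiguousarray(viewer.capture("top")); B=dict(blue=(335,190,395,250),white=(180,155,225,205),yellow=(165,215,205,260))
big=im.copy()
for n,b in B.items():
    p,c=fit(im,"top",n,b); print(n,p.round(4),np.degrees(p[2]).round(1),round(c,3)); draw(big,"top",p,n)
print("pad",px2w("top",395/800*560,278*.7,.003),"circle")
for nm,u,v,z in(("milled",206,283,.011),("brownbase",501,250,0),("whbase",580,268,0),("red",329,361,.05)): print(nm,px2w("top",u*.7,v*.7,z).round(3))
cv2.imwrite("pics/t1.png",cv2.resize(big[140:280,120:400,::-1],(800,400),interpolation=cv2.INTER_CUBIC))
E
```

```text
blue [ 0.464  -0.2518  0.2635] 15.1 0.091
white [0.5908 0.2117 0.3366] 19.3 0.097
yellow [ 0.4246  0.2564 -0.078 ] -4.5 0.072
pad [ 0.55069368 -0.00502395  0.003     ] circle
milled [0.547 0.384 0.011]
brownbase [ 0.607 -0.23   0.   ]
whbase [ 0.564 -0.394  0.   ]
red [0.379 0.129 0.05 ]
```

View pics/t1.png

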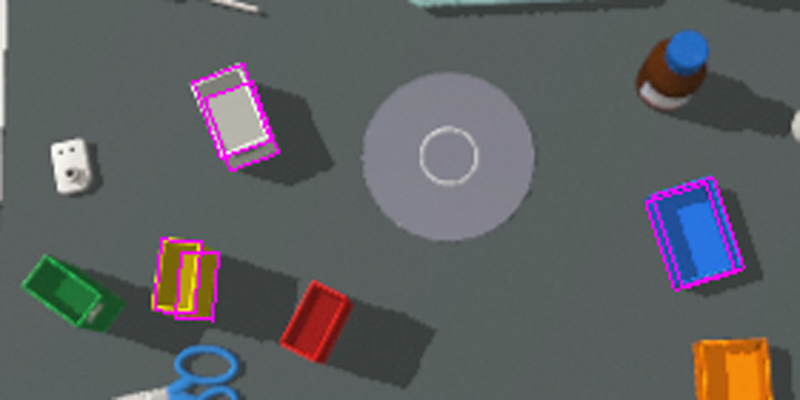

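The crop confirms the choice: yellow, white and blue outlines all sit on the right tubs, and red, green and orange are left alone. Setting out to the blue tub.

Call:
step_arm:
  commands:
    - [0, 22, -31, 0, 0, 0, 0.515]
    - [0, 22, -31, 0, 0, 0, 0.515]
    - [0, 22, -31, 0, 0, 0, 0.515]
    - [0, 22, -31, 0, 0, 0, 0.515]
    - [0, 22, -31, 0, 0, 0, 0.515]
    - [0, 22, -31, 0, 0, 0, 0.515]
    - [0, 22, -31, 0, 0, 0, 0.515]
    - [0, 22, -31, 0, 0, 0, 0.515]
    - [0, 22, -31, 0, 0, 0, 0.515]
    - [0, 22, -31, 0, 0, 0, 0.515]
    - [0, 22, -31, 0, 0, 0, 0.515]
    - [0, 22, -31, 0, 0, 0, 0.515]
  force: 30

```text
time: 1.15
eef_pos: [0.4982, 0.2059, 0.2312]
tool_rot: [-1.906, -2.497, 0.0]
ft_force: [-0.0, -0.0, 0.2]
opening: 0.0853
```

Call:
step_arm:
  commands:
    - [0, -3, -38, 0, 0, 0, 0]
    - [0, -3, -38, 0, 0, 0, 0]
    - [0, -3, -38, 0, 0, 0, 0]
    - [0, -3, -38, 0, 0, 0, 0]
    - [0, -3, -38, 0, 0, 0, 0]
    - [0, -3, -38, 0, 0, 0, 0]
    - [0, -3, -38, 0, 0, 0, 0]
    - [0, -3, -38, 0, 0, 0, 0]
    - [0, -3, -38, 0, 0, 0, 0]
    - [0, -3, -38, 0, 0, 0, 0]
    - [0, -3, -38, 0, 0, 0, 0]
    - [0, 0, 0, 0, 0, 0, 0]

```text
time: 2.15
eef_pos: [0.4623, -0.2191, 0.2309]
tool_rot: [1.921, 2.484, -0.007]
ft_force: [-1.2, -1.7, 1.0]
opening: 0.0857
```

```bash
python3 - <<'E'
from h import *
s=status.sense();M=R.from_rotvec(s['tool_rot']).as_matrix();print(s['eef_pos'],M[:,2].round(3),np.degrees(np.arctan2(M[1,0],M[0,0])),s['joints'].round(2),s['time'])
a=np.ascontiguousarray(viewer.capture("scene"));b=np.ascontiguousarray(viewer.capture("top"))
for n,bx in dict(white=(180,155,225,205),yellow=(165,215,205,260)).items():
    p,c=fit(b,"top",n,bx);print(n,p.round(4),np.degrees(p[2]).round(1),round(c,3))
    draw(a,"scene",p,n);draw(b,"top",p,n)
for p in ((.464,-.2518,.2635),): draw(a,"scene",p,"blue");draw(b,"top",p,"blue")
cv2.imwrite("pics/c2.png",np.vstack([cv2.resize(a[130:330,120:440,::-1],(800,500),interpolation=cv2.INTER_CUBIC)]))
E
```

```text
[ 0.46227963 -0.21907718  0.23087447] [-0.001 -0.004 -1.   ] 104.54907182683448 [ 0.51  0.33 -0.17  1.8   0.07  1.02  2.14] 2.15
white [0.591  0.2119 0.3192] 18.3 0.095
yellow [ 0.4246  0.257  -0.0984] -5.6 0.073
```

View pics/c2.png

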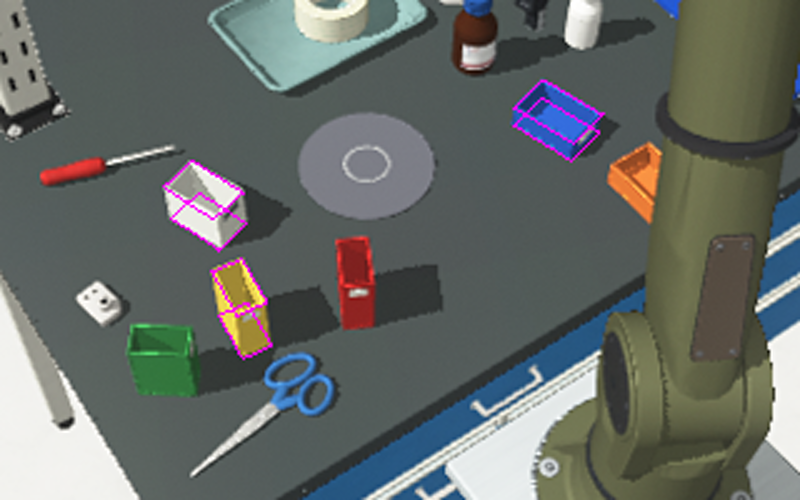

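The scene view shows all three outlines on their tubs: blue (558,120), white (205,205) and yellow (240,308). I'll get independent fits from this camera.

```bash
python3 - <<'E'
from h import *
a=np.ascontiguousarray(viewer.capture("scene"))
f=lambda x0,y0,x1,y1:tuple(int(round(t)) for t in (120+x0*.4,130+y0*.4,120+x1*.4,130+y1*.4))
for n,bx in dict(white=f(150,150,260,260),yellow=f(200,250,280,365),blue=f(500,70,615,170)).items():
    p,c=fit(a,"scene",n,bx);print(n,p.round(4),np.degrees(p[2]).round(1),round(c,3))
b=viewer.capture("top"); s=b[160:230,245:310]; g=(s[:,:,0].astype(int)>150)
ys,xs=np.nonzero(g); print("circle",xs.mean()+245.,ys.mean()+160.,len(xs),px2w("top",xs.mean()+245,ys.mean()+160,.003))
E
```

```text
white [0.5908 0.211  0.4915] 28.2 0.103
yellow [ 0.425   0.256  -0.0849] -4.9 0.071
blue [ 0.4638 -0.251   0.2371] 13.6 0.085
circle 276.83653846153845 193.85576923076923 104 [ 0.55292842 -0.00607802  0.003     ]
```

Call:
step_arm:
  commands:
    - [0, 0, -15, -30, 0, 0, 0]
    - [0, 0, -18, -35, 0, 0, 0]
    - [0, 0, 0, -40, 0, 0, 0]
    - [0, 0, 0, -30, 0, 0, 0]
    - [0, 0, 0, -20, 0, 0, 0]
    - [0, 0, 0, 0, 0, 0, 0]
    - [0, 0, 0, 0, 0, 0, 0]

```text
time: 2.93
eef_pos: [0.4646, -0.2415, 0.076]
tool_rot: [-1.905, -2.495, -0.0]
ft_force: [-0.5, 0.6, 1.5]
opening: 0.0854
```

```bash
cat >> h.py <<'E'
def st():
    s=status.sense();M=R.from_rotvec(s['tool_rot']).as_matrix()
    print((s['eef_pos']*1000).round(1),"z",M[:,2].round(3),"jaw",np.degrees(np.arctan2(M[1,0],M[0,0])).round(2),"op",round(s['opening']*1000,1),"t",s['time'],"F",s['ft_force'].round(1))
E
python3 -c "from h import *;st()"
```

```text
[ 464.6 -241.5   76. ] z [-0.002  0.001 -1.   ] jaw 105.29 op 85.4 t 2.9333 F [-0.5  0.6  1.5]
```

Call:
step_arm:
  commands:
    - [0, -0.5, -10, -5, 0, 0, -0.1]
    - [0, 0, 0, -25, 0, 0, 0]
    - [0, 0, 0, -20, 0, 0, 0]
    - [0, 0, 0, -12, 0, 0, 0]
    - [0, 0, 0, -7, 0, 0, 0]
    - [0, 0, 0, 0, 0, 0, 0]
    - [0.4, 0, 0, 0, 0, 0, 0]
    - [0.6, 0, 0, 0, 0, 0, 0]
    - [1, 0, 0, 0, 0, 0, 0]
    - [1, 0, 0, 0, 0, 0, 0]
    - [1, 0, 0, 0, 0, 0, 0]
    - [1, 0, 0, 0, 0, 0, 0]

```text
time: 3.93
eef_pos: [0.4648, -0.2538, 0.0087]
tool_rot: [1.921, 2.483, 0.001]
ft_force: [-1.6, 1.2, 7.1]
opening: 0.0656
```

Call:
step_arm:
  commands:
    - [1, 0, 0, 0, 0, 0, 0]
    - [1, 0, 0, 0, 0, 0, 0]
    - [1, 0, 0, 10, 0, 0, 0]
    - [1, 0, 0, 20, 0, 0, 0]
    - [1, 0, 0, 20, 0, 0, 0]
    - [1, 0, 0, 0, 0, 0, 0]

```text
time: 4.43
eef_pos: [0.4658, -0.2542, 0.0613]
tool_rot: [1.919, 2.48, 0.002]
ft_force: [-0.2, 0.3, -0.0]
opening: 0.0657
```

```bash
python3 -c "
from h import *
st();snap('scene','s3.png',(260,120,460,270),4)"
```

```text
[ 465.8 -254.2   61.3] z [ 0.005 -0.003 -1.   ] jaw 104.53 op 65.7 t 4.4333 F [-0.2  0.3 -0. ]
```

View pics/s3.png

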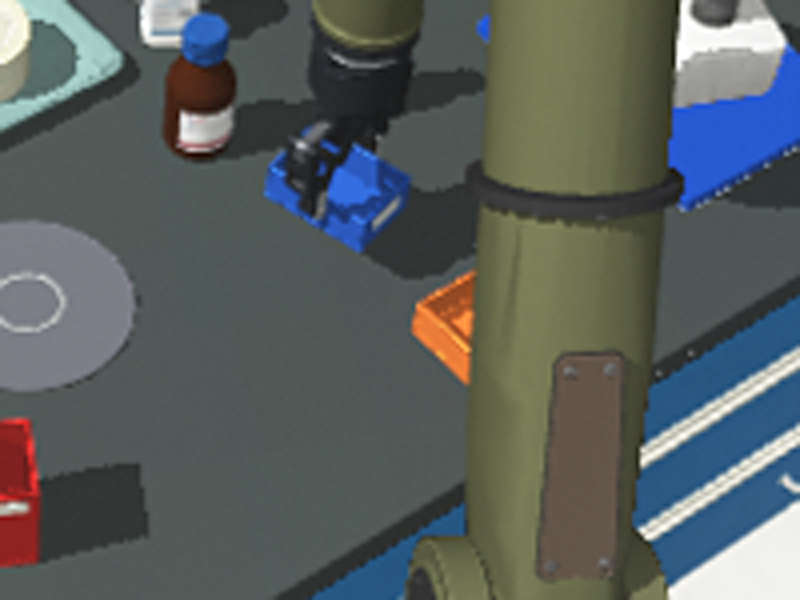

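Blue is held (opening 65.7 mm, matching its 66 mm width) and clear of the worktop. Carrying it to the pad.

Call:
step_arm:
  commands:
    - [1, 4, 12, 8, 0, 0, 0]
    - [1, 9, 25, 8, 0, 0, 0]
    - [1, 9, 27, 0, 0, 0, 0]
    - [1, 9, 27, 0, 0, 0, 0]
    - [1, 9, 27, 0, 0, 0, 0]
    - [1, 9, 27, 0, 0, 0, 0]
    - [1, 9, 27, 0, 0, 0, 0]
    - [1, 9, 27, 0, 0, 0, 0]
    - [1, 9, 25, 0, 0, 0, 0]
    - [1, 7, 17, 0, 0, 0, 0]
    - [1, 4, 8, -8, 0, 0, 0]
    - [1, 0, 0, -8, 0, 0, 0]

```text
time: 5.48
eef_pos: [0.5517, -0.0009, 0.0567]
tool_rot: [-1.917, -2.489, -0.003]
ft_force: [0.8, -0.7, -1.5]
opening: 0.0659
```

Call:
step_arm:
  commands:
    - [1, 0, 0, -20, 0, 0, 0]
    - [1, 0, 0, -14, 0, 0, 0]
    - [1, 0, 0, -5, 0, 0, 0]
    - [1, 0, 0, 0, 0, 0, 0]
    - [1, 0, 0, 0, 0, 0, 0]

```text
time: 5.9
eef_pos: [0.5504, -0.0053, 0.0179]
tool_rot: [-1.924, -2.483, 0.002]
ft_force: [0.1, -0.4, -0.4]
opening: 0.0661
```

Call:
step_arm:
  commands:
    - [1, 0, 0, -4, 0, 0, 0]
    - [1, 0, 0, -2.5, 0, 0, 0]
    - [1, 0, 0, 0, 0, 0, 0]
    - [1, 0, 0, 0, 0, 0, 0]

```text
time: 6.23
eef_pos: [0.5511, -0.0043, 0.0121]
tool_rot: [1.922, 2.484, 0.0]
ft_force: [0.0, -0.6, -0.8]
opening: 0.0652
```

```bash
python3 -c "
from h import *
st()"
```

```text
[551.1  -4.3  12.1] z [ 0. -0. -1.] jaw 104.54 op 65.2 t 6.2333 F [ 0.  -0.6 -0.8]
```

Call:
step_arm:
  commands:
    - [0.9, 0, 0, -0.5, 0, 0, 0]
    - [0.6, 0, 0, 0, 0, 0, 0]
    - [0.2, 0, 0, 0, 0, 0, 0]
    - [0, 0, 0, 0, 0, 0, 0]
    - [0, 0, 0, 0, 0, 0, 0]
    - [0, 0, 0, 0, 0, 0, 0]
    - [0, 0, 0, 15, 0, 0, 0]
    - [0, 0, 0, 35, 0, 0, 0]
    - [0, 0, 0, 40, 0, 0, 0]
    - [0, 0, 0, 30, 0, 0, 0]
    - [0, 2, 15, 0, 0, 0, 0.3]
    - [0, 6, 30, 0, 0, 0, 0.3]

```text
time: 7.23
eef_pos: [0.5599, 0.0368, 0.1335]
tool_rot: [1.847, 2.535, 0.0]
ft_force: [0.1, -0.5, -0.8]
opening: 0.0853
```

Call:
step_arm:
  commands:
    - [0, 6, 35, 0, 0, 0, 0.3]
    - [0, 6, 35, 0, 0, 0, 0]
    - [0, 6, 35, 0, 0, 0, 0]
    - [0, 6, 30, 0, 0, 0, 0]
    - [0, 6, 20, 0, 0, 0, 0]
    - [0, 2, 15, 0, 0, 0, 0]
    - [0, 0, 0, 0, 0, 0, 0]
    - [0, 0, 0, 0, 0, 0, 0]

```text
time: 7.9
eef_pos: [0.5905, 0.2107, 0.1307]
tool_rot: [-1.802, -2.573, 0.002]
ft_force: [0.3, -0.8, -0.0]
opening: 0.0856
```

```bash
python3 - <<'E'
from h import *
st()
b=np.ascontiguousarray(viewer.capture("top"));c=b.copy()
p,k=fit(b,"top","blue",(235,155,320,235),.003);print("blue",p.round(4),np.degrees(p[2]).round(2),round(k,3));draw(c,"top",p,"blue",.003)
cv2.imwrite("pics/t4.png",cv2.resize(c[140:250,170:330,::-1],(800,550),interpolation=cv2.INTER_CUBIC))
E
```

```text
[590.5 210.7 130.7] z [-0.001 -0.001 -1.   ] jaw 110.01 op 85.6 t 7.9 F [ 0.3 -0.8 -0. ]
blue [ 0.5511 -0.0035  0.2731] 15.65 0.054
```

View pics/t4.png

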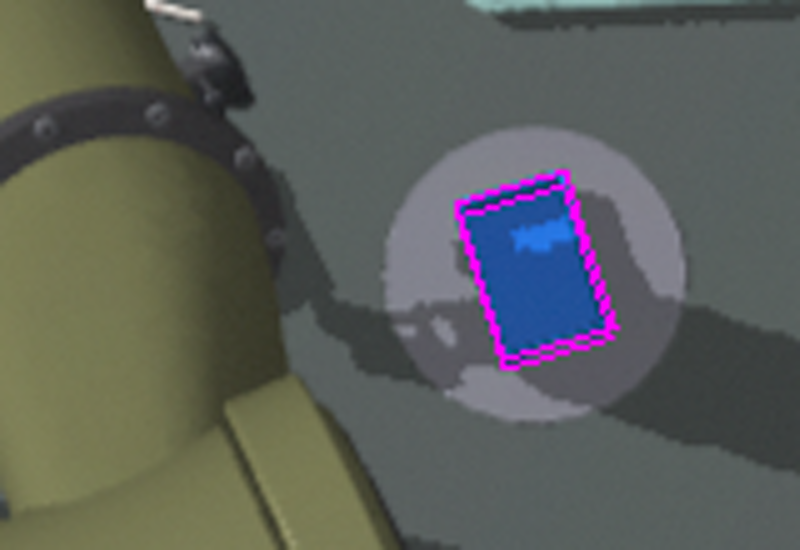

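Blue stands released in the middle of the pad at (540,270), with the outline fitting it. The tool is above the white tub, so going down.

Call:
step_arm:
  commands:
    - [0, 0, 1, -20, 0, 0, 0]
    - [0, 0, 0, -25, 0, 0, 0]
    - [0, 0, 0, -25, 0, 0, 0]
    - [0, 0, 0, -15, 0, 0, 0]
    - [0, 0, 0, -8, 0, 0, 0]
    - [0, 0, 0, 0, 0, 0, 0]
    - [0.4, 0, 0, 0, 0, 0, 0]
    - [0.7, 0, 0, 0, 0, 0, 0]
    - [1, 0, 0, 0, 0, 0, 0]
    - [1, 0, 0, 0, 0, 0, 0]
    - [1, 0, 0, 0, 0, 0, 0]
    - [1, 0, 0, 0, 0, 0, 0]

```text
time: 8.95
eef_pos: [0.5918, 0.2117, 0.0399]
tool_rot: [1.802, 2.571, 0.003]
ft_force: [-0.1, -2.1, 6.8]
opening: 0.0519
```

```bash
python3 -c "
from h import *
st()"
```

```text
[591.8 211.7  39.9] z [ 0.002  0.    -1.   ] jaw 109.93 op 51.9 t 8.95 F [-0.1 -2.1  6.8]
```

Call:
step_arm:
  commands:
    - [1, 0, 0, 10, 0, 0, 0]
    - [1, 0, 0, 20, 0, 0, 0]
    - [1, 0, 0, 20, 0, 0, 0]
    - [1, 0, 0, 20, 0, 0, 0]
    - [1, -2, -10, 5, 0, 0, -0.1]
    - [1, -5, -25, 0, 0, 0, -0.15]
    - [1, -6, -32, 0, 0, 0, -0.15]
    - [1, -6, -34, 0, 0, 0, -0.15]
    - [1, -6, -34, 0, 0, 0, -0.15]
    - [1, -6, -32, 0, 0, 0, -0.15]
    - [1, -5, -25, 0, 0, 0, 0]
    - [1, -3, -15, 0, 0, 0, 0]

```text
time: 9.95
eef_pos: [0.5503, -0.0002, 0.1131]
tool_rot: [1.922, 2.485, -0.004]
ft_force: [0.1, -0.3, -0.8]
opening: 0.0519
```

Call:
step_arm:
  commands:
    - [1, -1, -7, 0, 0, 0, 0]
    - [1, 0, 0, -12, 0, 0, 0]
    - [1, 0, 0, 0, 0, 0, 0]
    - [1, 0, 0, 0, 0, 0, 0]

```text
time: 10.28
eef_pos: [0.5504, -0.0016, 0.1009]
tool_rot: [-1.914, -2.489, 0.001]
ft_force: [0.7, 0.5, -0.9]
opening: 0.0517
```

```bash
python3 -c "
from h import *
st();snap('scene','s5.png',(200,110,340,230),5)"
```

```text
[550.4  -1.6 100.9] z [-0.001  0.    -1.   ] jaw 104.88 op 51.7 t 10.2833 F [ 0.7  0.5 -0.9]
```

View pics/s5.png

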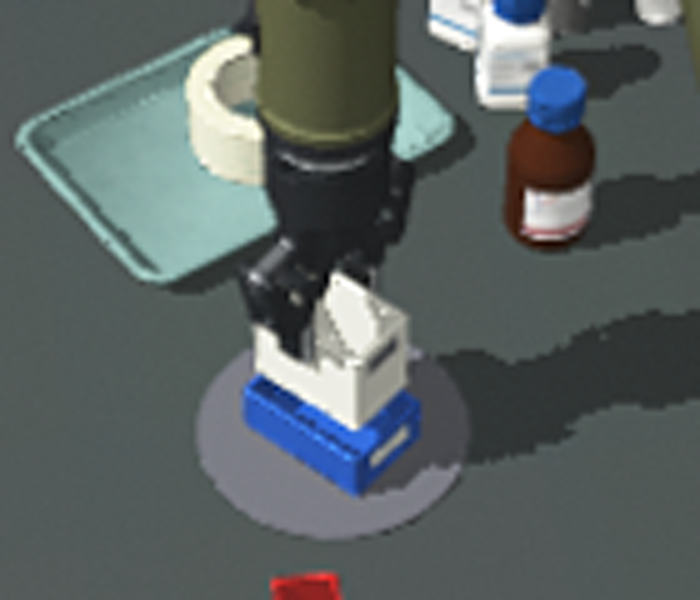

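White hangs level over blue at (330,370), with its long sides parallel to blue's. A 1-2 mm correction, then down.

Call:
step_arm:
  commands:
    - [1, 1, -2, -8, 0, 0, 0]
    - [1, 0, 0, -8, 0, 0, 0]
    - [1, 0, 0, -7, 0, 0, 0]
    - [1, 0, 0, -7, 0, 0, 0]
    - [1, 0, 0, 0, 0, 0, 0]
    - [1, 0, 0, 0, 0, 0, 0]

```text
time: 10.83
eef_pos: [0.5515, -0.0041, 0.0705]
tool_rot: [-1.915, -2.489, 0.001]
ft_force: [0.7, -1.0, -2.3]
opening: 0.0519
```

Call:
step_arm:
  commands:
    - [1, 0, 0, -7, 0, 0, 0]
    - [1, 0, 0, -7, 0, 0, 0]
    - [1, 0, 0, -6, 0, 0, 0]
    - [1, 0, 0, -4, 0, 0, 0]
    - [1, 0, 0, 0, 0, 0, 0]
    - [1, 0, 0, 0, 0, 0, 0]

```text
time: 11.33
eef_pos: [0.5519, -0.0042, 0.047]
tool_rot: [-1.916, -2.49, 0.0]
ft_force: [-0.2, -0.2, 0.1]
opening: 0.0518
```

```bash
python3 -c "
from h import *
st()"
```

```text
[551.9  -4.2  47. ] z [-0. -0. -1.] jaw 104.85 op 51.8 t 11.3333 F [-0.2 -0.2  0.1]
```

Call:
step_arm:
  commands:
    - [1, 0, 0, -0.8, 0, 0, 0]
    - [0.8, 0, 0, 0, 0, 0, 0]
    - [0.4, 0, 0, 0, 0, 0, 0]
    - [0, 0, 0, 0, 0, 0, 0]
    - [0, 0, 0, 0, 0, 0, 0]
    - [0, 0, 0, 0, 0, 0, 0]
    - [0, 0, 0, 15, 0, 0, 0]
    - [0, 0, 0, 35, 0, 0, 0]
    - [0, 0, 0, 40, 0, 0, 0]
    - [0, 0, 0, 20, 0, 0, 0]
    - [0, -8, 15, 0, 0, 0, -0.3]
    - [0, -12, 25, 0, 0, 0, -0.5]

```text
time: 12.33
eef_pos: [0.5338, 0.0331, 0.1584]
tool_rot: [2.023, 2.398, 0.003]
ft_force: [0.1, -0.4, -1.2]
opening: 0.0855
```

Call:
step_arm:
  commands:
    - [0, -16, 33, 0, 0, 0, -0.5]
    - [0, -17, 35, 0, 0, 0, -0.5]
    - [0, -17, 35, 0, 0, 0, -0.5]
    - [0, -17, 35, 0, 0, 0, -0.5]
    - [0, -16, 33, 0, 0, 0, -0.5]
    - [0, -14, 27, 0, 0, 0, 0]
    - [0, -7, 15, 0, 0, 0, 0]
    - [0, -3, 7, 0, 0, 0, 0]
    - [0, 0, 0, 0, 0, 0, 0]
    - [0, 0, 0, 0, 0, 0, 0]

```text
time: 13.17
eef_pos: [0.4255, 0.2549, 0.1565]
tool_rot: [2.315, 2.123, -0.0]
ft_force: [0.8, -0.8, 0.8]
opening: 0.0862
```

```bash
python3 - <<'E'
from h import *
st()
b=np.ascontiguousarray(viewer.capture("top"));a=np.ascontiguousarray(viewer.capture("scene"))
p,k=fit(b,"top","white",(255,165,305,225),.006);print("white",p.round(4),np.degrees(p[2]).round(2),round(k,3))
draw(b,"top",p,"white",.006); draw(a,"scene",p,"white",.006)
cv2.imwrite("pics/t6.png",np.hstack([cv2.resize(x,(400,400),interpolation=cv2.INTER_CUBIC) for x in (b[150:240,232:322,::-1],a[140:240,220:320,::-1])]))
E
```

```text
[425.5 254.9 156.5] z [ 0.    -0.001 -1.   ] jaw 85.03 op 86.2 t 13.1667 F [ 0.8 -0.8  0.8]
white [ 0.5783 -0.005  -1.1445] -65.57 0.735
```

View pics/t6.png

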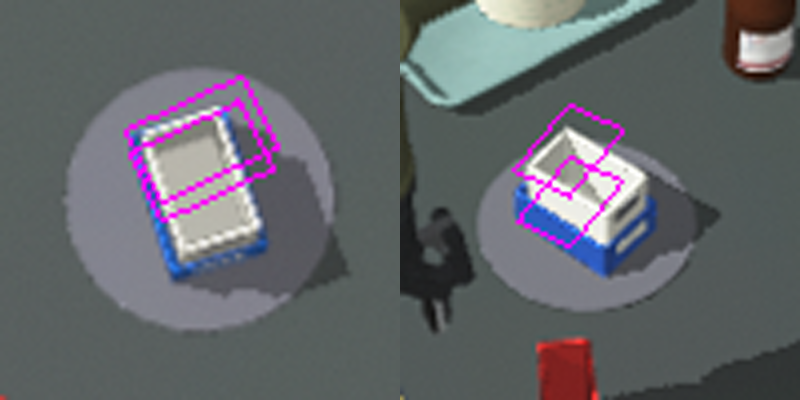

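White is seated in blue: rim corners in the left panel are near (142,130), (220,108), (266,240) and (183,262), level in both views. The magenta fit locked onto the pad, so I'll use those corners instead. Grasping yellow next.

Call:
step_arm:
  commands:
    - [0, -0.5, 1.5, -20, 0, 0, 0]
    - [0, 0, 0, -25, 0, 0, 0]
    - [0, 0, 0, -22, 0, 0, 0]
    - [0, 0, 0, -15, 0, 0, 0]
    - [0, 0, 0, -6, 0, 0, 0]
    - [0, 0, 0, 0, 0, 0, 0]
    - [0.4, 0, 0, 0, 0, 0, 0]
    - [0.7, 0, 0, 0, 0, 0, 0]
    - [1, 0, 0, 0, 0, 0, 0]
    - [1, 0, 0, 0, 0, 0, 0]
    - [1, 0, 0, 0, 0, 0, 0]
    - [1, 0, 0, 0, 0, 0, 0]

```text
time: 14.27
eef_pos: [0.4251, 0.2573, 0.0695]
tool_rot: [2.315, 2.123, 0.003]
ft_force: [-0.4, -1.0, 6.0]
opening: 0.0376
```

Call:
step_arm:
  commands:
    - [1, 0, 0, 0, 0, 0, 0]
    - [1, 0, 0, 0, 0, 0, 0]

```text
time: 14.43
eef_pos: [0.425, 0.2574, 0.0695]
tool_rot: [2.315, 2.123, 0.003]
ft_force: [-1.0, -1.5, 5.4]
opening: 0.0381
```

```bash
python3 - <<'E'
from h import *
st()
c=np.array([px2w("top",232+u/4.444-.5,150+v/4.444-.5,.070)[:2] for u,v in((142,130),(220,108),(266,240),(183,262))]);print(c.round(4),c.mean(0).round(4))
d=c[0]-c[3]+c[1]-c[2];print(np.degrees(np.arctan2(d[1],d[0])))
E
```

```text
[425.  257.4  69.5] z [ 0.002  0.001 -1.   ] jaw 85.03 op 38.1 t 14.4333 F [-1.  -1.5  5.4]
[[ 0.5833  0.0319]
 [ 0.5967 -0.018 ]
 [ 0.5106 -0.0448]
 [ 0.4977  0.0078]] [ 0.5471 -0.0058]
16.512664121110628
```

```bash
sed -i "s/'white':((0,0,115),(179,60,255))/'white':((0,0,115),(112,45,255))/" h.py; python3 - <<'E'
from h import *
import h
b=np.ascontiguousarray(viewer.capture("top"));a=np.ascontiguousarray(viewer.capture("scene"))
hs=cv2.cvtColor(b,cv2.COLOR_RGB2HSV);print("pad",hs[210,262],"floor",hs[190:194,272])
def m2(im,name,box):
    x0,y0,x1,y1=box;q=im.astype(int);m=np.zeros(im.shape[:2],np.uint8)
    m[y0:y1,x0:x1]=((q[...,0]>=q[...,2]-2)&(q[...,0]>110))[y0:y1,x0:x1]
    n,l,s,_=cv2.connectedComponentsWithStats(m);return (l==1+np.argmax(s[1:,4])).astype(np.uint8)
h.mask=m2
# only the part above the blue rim (z .039 to .070) is visible
h.T['white']=(82,52,31)
for n,im,bx in(("top",b,(255,165,305,225)),("scene",a,(240,160,290,215))):
    p,k=fit(im,n,"white",bx,.039);print(n,p.round(4),np.degrees(p[2]).round(2),round(k,3))
    draw(im,n,p,"white",.039)
cv2.imwrite("pics/t7.png",np.hstack([cv2.resize(x,(400,400),interpolation=cv2.INTER_CUBIC) for x in (b[150:240,232:322,::-1],a[140:240,220:320,::-1])]))
E
```

```text
pad [120  20 142] floor [[ 21  18 184]
 [ 25  18 184]
 [ 23  17 184]
 [ 23  18 183]]
top [ 0.5493 -0.0041  0.2977] 17.05 0.083
scene [ 0.5487 -0.0037  0.3611] 20.69 0.138
```

View pics/t7.png

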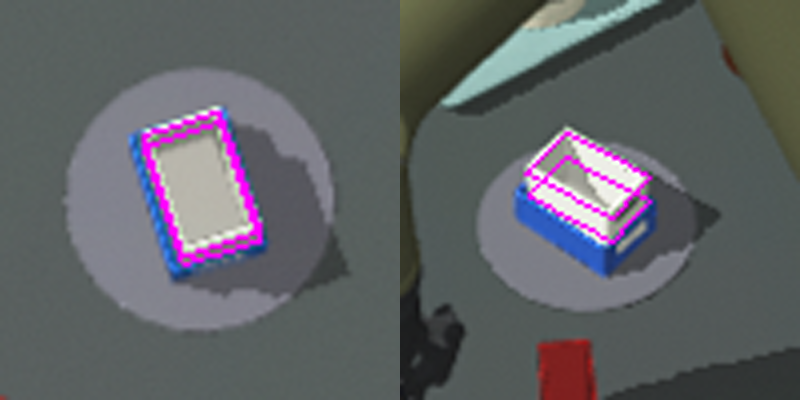

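The top fit puts white at (549.3, -4.1) mm and about 16 degrees, well inside blue. Yellow is held (38.1 mm). Lifting and carrying it over.

Call:
step_arm:
  commands:
    - [1, 0, 0, 12, 0, 0, 0]
    - [1, 0, 0, 25, 0, 0, 0]
    - [1, 0, 0, 30, 0, 0, 0]
    - [1, 0, 0, 20, 0, 0, 0]
    - [1, 6, -12, 5, 0, 0, 0.4]
    - [1, 12, -26, 0, 0, 0, 0.5]
    - [1, 16, -34, 0, 0, 0, 0.5]
    - [1, 17, -36, 0, 0, 0, 0.5]
    - [1, 17, -36, 0, 0, 0, 0.5]
    - [1, 17, -36, 0, 0, 0, 0.5]
    - [1, 16, -33, 0, 0, 0, 0.5]
    - [1, 13, -26, 0, 0, 0, 0]

```text
time: 15.53
eef_pos: [0.5393, 0.0146, 0.161]
tool_rot: [1.901, 2.499, -0.001]
ft_force: [0.7, -0.6, -0.6]
opening: 0.0376
```

Call:
step_arm:
  commands:
    - [1, 7, -14, 0, 0, 0, 0]
    - [1, 4, -8, 0, 0, 0, 0]
    - [1, 0, 0, 0, 0, 0, 0]
    - [1, 0, 0, 0, 0, 0, 0]
    - [1, 0, 0, 0, 0, 0, 0]

```text
time: 15.95
eef_pos: [0.5489, -0.0018, 0.1606]
tool_rot: [-1.899, -2.501, -0.001]
ft_force: [-0.8, 0.7, -0.7]
opening: 0.0375
```

```bash
python3 -c "
from h import *
st();snap('scene','s8.png',(200,90,340,210),5)"
```

```text
[548.9  -1.8 160.6] z [-0.     0.001 -1.   ] jaw 105.58 op 37.5 t 15.95 F [-0.8  0.7 -0.7]
```

View pics/s8.png

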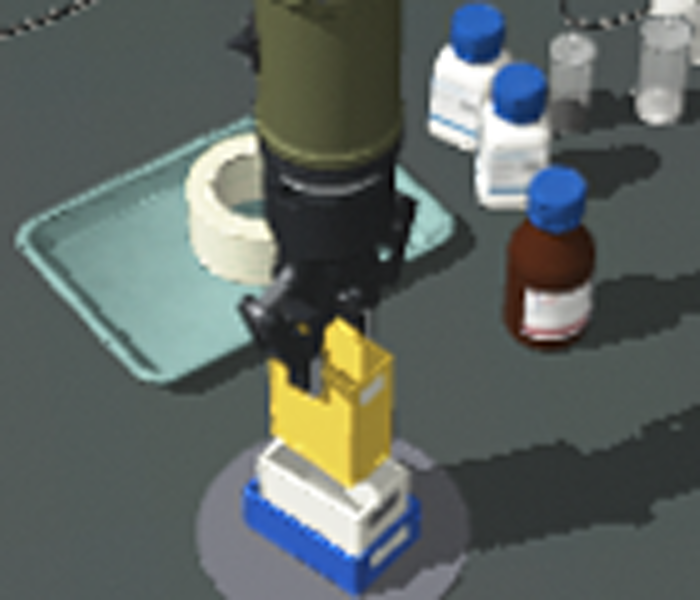

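Yellow hangs level and parallel above white at (335,410). Correcting by (+1, -2) mm, then down in two stages.

Call:
step_arm:
  commands:
    - [1, 1.2, -2, -8, 0, 0, 0]
    - [1, 0, 0, -8, 0, 0, 0]
    - [1, 0, 0, -8, 0, 0, 0]
    - [1, 0, 0, -8, 0, 0, 0]
    - [1, 0, 0, -7, 0, 0, 0]
    - [1, 0, 0, 0, 0, 0, 0]
    - [1, 0, 0, 0, 0, 0, 0]

```text
time: 16.58
eef_pos: [0.5502, -0.0057, 0.1207]
tool_rot: [-1.902, -2.499, 0.002]
ft_force: [-0.5, -0.4, -1.4]
opening: 0.0382
```

Call:
step_arm:
  commands:
    - [1, 0, 0, -8, 0, 0, 0]
    - [1, 0, 0, -8, 0, 0, 0]
    - [1, 0, 0, -8, 0, 0, 0]
    - [1, 0, 0, -7, 0, 0, 0]
    - [1, 0, 0, -6, 0, 0, 0]
    - [1, 0, 0, -4, 0, 0, 0]
    - [1, 0, 0, 0, 0, 0, 0]
    - [1, 0, 0, 0, 0, 0, 0]

```text
time: 17.25
eef_pos: [0.5505, -0.0058, 0.0802]
tool_rot: [-1.903, -2.499, 0.001]
ft_force: [0.6, -0.4, -1.5]
opening: 0.0378
```

```bash
python3 -c "
from h import *
st()"
```

```text
[550.5  -5.8  80.2] z [-0.001 -0.    -1.   ] jaw 105.44 op 37.8 t 17.25 F [ 0.6 -0.4 -1.5]
```

Call:
step_arm:
  commands:
    - [1, 0, 1, -1.5, 0, 0, 0]
    - [1, 0, 0, 0, 0, 0, 0]
    - [0.8, 0, 0, 0, 0, 0, 0]
    - [0.4, 0, 0, 0, 0, 0, 0]
    - [0, 0, 0, 0, 0, 0, 0]
    - [0, 0, 0, 0, 0, 0, 0]
    - [0, 0, 0, 0, 0, 0, 0]
    - [0, 0, 0, 15, 0, 0, 0]
    - [0, 0, 0, 35, 0, 0, 0]
    - [0, 0, 0, 40, 0, 0, 0]
    - [0, 0, 0, 35, 0, 0, 0]
    - [0, -10, 20, 10, 0, 0, 0]

```text
time: 18.25
eef_pos: [0.5443, 0.0113, 0.2194]
tool_rot: [1.905, 2.487, 0.006]
ft_force: [1.3, 0.7, 0.1]
opening: 0.0857
```

Call:
step_arm:
  commands:
    - [0, -15, 33, 0, 0, 0, 0]
    - [0, -15, 35, 0, 0, 0, 0]
    - [0, -15, 35, 0, 0, 0, 0]
    - [0, -15, 35, 0, 0, 0, 0]
    - [0, -15, 35, 0, 0, 0, 0]
    - [0, -10, 20, 0, 0, 0, 0]
    - [0, -5, 10, 0, 0, 0, 0]
    - [0, 0, 0, 0, 0, 0, 0]
    - [0, 0, 0, 0, 0, 0, 0]
    - [0, 0, 0, 0, 0, 0, 0]

```text
time: 19.08
eef_pos: [0.4517, 0.2162, 0.2139]
tool_rot: [1.905, 2.497, -0.001]
ft_force: [-1.0, -0.1, -0.5]
opening: 0.0851
```

```bash
python3 - <<'E'
from h import *
st()
b=np.ascontiguousarray(viewer.capture("top"));a=np.ascontiguousarray(viewer.capture("scene"))
T['yellow']=(68,38,31)
for n,im,bx in(("top",b,(255,160,305,225)),("scene",a,(240,130,290,215))):
    p,k=fit(im,n,"yellow",bx,.070);print(n,p.round(4),np.degrees(p[2]).round(2),round(k,3)); draw(im,n,p,"yellow",.070)
cv2.imwrite("pics/t9.png",np.hstack([cv2.resize(x,(400,400),interpolation=cv2.INTER_CUBIC) for x in (b[150:240,232:322,::-1],a[120:240,215:335,::-1])]))
E
```

```text
[451.7 216.2 213.9] z [ 0.    -0.001 -1.   ] jaw 105.3 op 85.1 t 19.0833 F [-1.  -0.1 -0.5]
top [ 0.5487 -0.0057  0.2235] 12.8 0.144
scene [ 0.5475 -0.0044  0.2414] 13.83 0.135
```

View pics/t9.png

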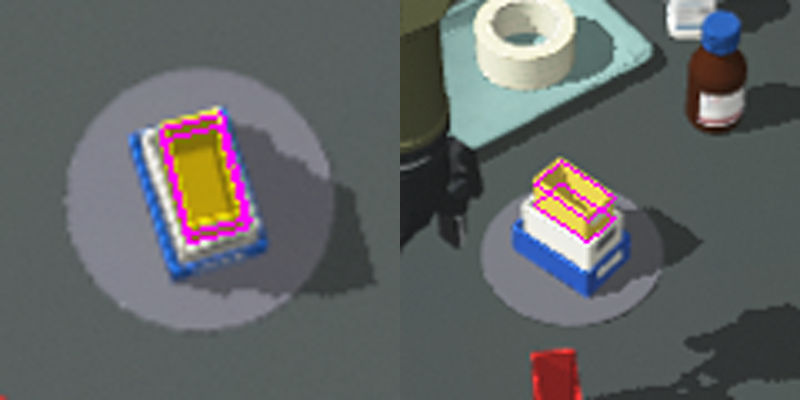

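All three tubs are nested and level, with equal steps between the rims. The yellow fit is at about (548, -5) mm and white at (549, -4) mm, and the gripper is well clear. Handing in.

```bash
python3 -c "
from workcell import bot;print(bot.finish_job())"
```

```text
the job is handed in; nothing more can be done
None
```

The nest is set up on the pad and I've handed the job in at about 19 s of the 72 s allowed: blue in the middle, white in it, yellow in the white. No verdict was reported.

**Position:** by camera fits, the blue tub is about 3 mm from the pad centre. White and yellow are each within about 2 mm of the tub round them, against a limit of 8 mm.

**Seating and release:** both last views show all three tubs upright with the expected rim steps. Before each release the tool height matched the fully-down height within about 1 mm. After that the gripper was open and about 0.24 m from the nest.

**Bystanders:** I didn't touch the bottles, the milled part or the look-alike tubs. The brown bottle was in the last view and standing. The white bottle and the milled part were not in it, but the arm never came near either of them.

**Checks that failed or disagreed:**
- **White tub:** the first fit of it in the nest locked onto the pad, and a hand reading of its corners was about 3 mm off. I redid it with a better mask and used that.
- **White tub angle:** the two cameras disagreed, by up to about 10° before the grasp and 4° in the nest. The jaws squared the tub up when they gripped it.
- **Yellow tub angle:** the final fit reads about 13°, while the jaws stood at about 15°. The outline fit is loose there, and the tub looks parallel to the others.

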